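# Dress the menu stand and hold the clip open

## Task

Take the tall menu card out of the storage rack, slide it edgewise into the slot of the single-slot card stand until it is fully home, and let go of it. Then pinch the big wooden spring clip by its two tails, lift it off the clip rail and lower its open jaws over the middle of the card's top edge, square to the card and well past the edge. Finish while still holding the clip squeezed wide open around the edge, clear of the card all round, so that a colleague can slip in today's special; leave the short card, the crockery and the other bar things where they are.

Things in the scene. Friction and masses are not known exactly. Their poses are not given: they have to be found in the camera images.
- card_center (a point): Centre (half-way up) of the tall menu card: a stiff plywood panel 110 mm high (z, up), 70 mm wide (y), 8 mm thick (x), about 60 g. It starts standing upright in one of the rack's two slots (either one), its foot 10 mm above the counter, so that its top edge is 120 mm above the counter.
- card_top (a point): Middle of the tall card's top edge, 55 mm above its centre; same axes as the card.
- card_foot (a point): Middle of the tall card's bottom edge, 55 mm below its centre; same axes as the card.
- short_card_center (a point): Centre of the short card, like the tall one but 60 mm high; it stands in the rack's other slot and stays there (its top is 70 mm above the counter, the tall one's 120 mm).
- rack: Fixed dark wooden storage rack holding both cards: 100 mm (x) by 104 mm (y), 37 mm high, origin on its underside; two slots along its y, 50 mm apart at x = -25 and +25 mm, each 11 mm wide, 80 mm long, floor 10 mm above the counter.
- stand_floor (a point): Middle of the slot's floor in the card stand: fixed dark wooden block, 60 (x) by 104 mm (y), 43 mm high, one empty slot along its y: 11 mm wide (x), 80 mm long, 35 mm deep, floor 8 mm above the counter, mouth bevelled 6 mm at 45 degrees to 23 mm wide. z up. A card home in it has its top edge 118 mm above the counter and may lean up to 5 degrees to either face.
- clip_center (a point): Pivot axis, half-way up, of the big wooden spring clip (about 70 g, two mirror-image halves). It stands jaws down, tails up, gripping the clip rail's upright strip, its pivot 105 mm above the counter. y along the pivot, the jaws and (at the start) the strip; x across the jaws, the way the tails are pinched; z up.
- clip_tails (a point): Point midway between the clip's two tail ends, 40 mm above the pivot (axes as there). The tails end in rounded ridges along y, 34 mm long, 8 mm thick, 46 mm apart over their outer faces at the start and about 26 mm squeezed to the stop. Pinching takes about 6 N at first, 10 N at the stop: grip with 15 to 30 N. Squeezed, the ridges rise to 43 mm above the pivot. Let go, it snaps shut.
- clip_mouth (a point): Point midway between the clip's two jaw ends, 45 mm below the pivot (axes as there). Jaws 40 mm wide (y), their ends 6 mm apart at the start (on the strip), about 26 mm squeezed to the stop (and 43 mm below the pivot); then the gap is 20 mm or more from 15 mm below the pivot downwards.
- clip_jaw (a joint): Opening angle of each half of the clip (both halves turn alike): 0 as it starts on the strip, about -0.04 rad fully shut, 0.24 rad wide open at the stop.
- rail_stand: Fixed clip rail: dark wooden base 60 mm (x) by 180 mm (y), 20 mm high, with an upright steel strip along its y, 6 mm thick, 170 mm long, top edge 90 mm above the counter; origin on the underside of the base. A small shut clip, 20 mm wide, its top 112 mm above the counter, is fixed to it at y = -66 mm; the big clip sits between y = -5 and +45 mm.
- cup_black: Bystander: black mug, 80 mm wide, 60 mm high; origin at its foot.
- cup_white: Bystander: white mug, 70 mm wide, 55 mm high; origin at its foot.
- milk_jug: Bystander: steel milk jug with a handle, 90 mm wide, 100 mm high; origin at its foot.
- tumbler: Bystander: drinking glass, 72 mm wide, 90 mm high; origin at its foot.
- tamper: Bystander: dark steel coffee tamper, 58 mm wide, 78 mm high; origin at its foot.
- saucer: Bystander: white saucer, 90 mm wide, 18 mm high; origin at its foot.
- syrup_tin: Bystander: tin, 72 mm wide, 80 mm high; origin at its foot.
Things that resemble listed ones, but are neither listed nor needed, are in the scene too. Leave any red or turquoise look-alike of the part that bears card_center alone.

How it is judged:
On the way, in this order (a step that is already met when the one before it is completed fails the run):
1. the tall card is fully home in the stand's slot and let go of (z of card_foot in the frame of stand_floor between -0.004 and 0.004 m and x of card_foot in the frame of stand_floor between -0.006 and 0.006 m and y of card_foot in the frame of stand_floor between -0.009 and 0.009 m and angle between card_top's own z axis and vertical below 0.16 rad and contact force between card and the fingers below 0.1 N), for 0.2 s.
2. the clip is held squeezed open, off the rail's strip and not touching it (contact force between clip and rail_stand below 0.1 N and contact force between clip and the fingers above 2 N and value of joint clip_jaw above 0.12 rad and distance between clip_center and rail_stand above 0.13 m), for 0.2 s.
At the end, for the whole second after the job is handed in: Card home in the stand (4 mm high, 6 mm across, 9 mm along, lean under 0.16 rad). Fingers hold the clip open (clip_jaw over 0.17), still, off the rail, square (0.2 rad), tilt under 0.25; card edge 6-36 mm below the pivot, within 10 mm across and 18 mm along; clip and fingers clear of the card (z of card_foot in the frame of stand_floor between -0.004 and 0.004 m and x of card_foot in the frame of stand_floor between -0.006 and 0.006 m and y of card_foot in the frame of stand_floor between -0.009 and 0.009 m and angle between card_top's own z axis and vertical below 0.16 rad and contact force between clip and rail_stand below 0.1 N and contact force between clip and the fingers above 2 N and value of joint clip_jaw above 0.17 rad and z of card_top in the frame of clip_center between -0.036 and -0.006 m and x of card_top in the frame of clip_center between -0.01 and 0.01 m and y of card_top in the frame of clip_center between -0.018 and 0.018 m and angle between the y axis of clip_center and the y axis of card_top, either way round below 0.2 rad and angle between clip_center's own z axis and vertical below 0.25 rad and contact force between clip and card below 0.3 N and contact force between the fingers and card below 0.1 N and linear speed of clip below 0.02 m/s); the arm keeps its last pose, push and grip.
It fails at once if a bystander or the short card is moved more than 30 mm (distance of any of cup_black, cup_white, milk_jug, tumbler, tamper, saucer, syrup_tin, short_card_center from where it was at the start of the episode above 0.03 m).
It also fails if it takes over 54 s, if anything falls off the work surface, if the arm or the gripper's body presses on something with over 40 N, if the wrist force passes 120 N, or if a joint passes its speed limit or range.

## Robot

A 6-joint arm with a two-finger parallel gripper is mounted at the origin on the work surface. World frame = base frame: x ahead of the robot, y to its left, z up, the work surface at z = 0. Lengths are in m, angles in rad, forces in N, time in s.
With the tool pointing down it reaches from about 0.275 to 1 m from the base axis. Payload 8.4 kg.
Tool frame: the origin (TCP) lies on the centre line of the jaws, within the pads' length; the fingertips stand 17 mm ahead of it and the grasp point (between the pads) lies 2 mm behind it (bot.tcp_to_tips is the y of the fingertips in the tool frame, in m); y points along the fingers, z is the direction in which the jaws open and shut, and the axes are right-handed (so a half turn about y gives the same grasp; the last joint's range is limited). The gripper opens to 85 mm and grips with 20 to 120 N. Pads are 22 mm wide; open, the fingers measure 114 mm over their backs; the gripper's body (76 mm by 85 mm) begins 54 mm behind the grasp point. The pads swing forward as they close: fully open they stand 13 mm farther back than shut.
Start: joints at [1.178, 0.353, 1.633, -0, 1.155, -0.002], TCP at [0.238, 0.578, 0.248] pointing down, gripper open.
Joint ranges: [-2.63, 2.63], [-0.92, 2.1], [0.06, 2.66], [-1.3, 4.44], [0, 2.69], [-3.02, 3.02]. Speed limits (rad/s): [2.22, 2.22, 2.79, 3.14, 3.14, 3.14].

## Interface

Orientations are given as a unit quaternion [x, y, z, w].
In Python, from workcell import bot, hand, kinematics, get_obs, vision, hand_in gives the robot as it stands. The module is installed in compiled form; this text tells all that it offers. Calls block until the motion is done:
- bot.reach(position, orientation): joint-space move of the TCP to a pose.
- bot.servo_line(position, ori=None, velocity=0.15): straight line of the TCP; ori=None keeps the orientation; velocity is the mean speed in m/s.
- bot.goto_joints(angles): joint-space move.
- hand.move_gripper(opening, strength=None): finger opening in m; strength is the grip in N (None keeps the last); returns when the fingers have stopped.
- bot.dwell(seconds).
- kinematics.solve_ik(position, orientation): joint angles nearest the present ones, or None.
- get_obs(): the state.
- vision.read_camera(name): name is "scene" or "top" or "wrist"; returns a dict with "frame" (400x640x3 uint8, red, green, blue), "intrinsics" (3x3 intrinsics, pixels), "view" (4x4, takes a point from world to camera coordinates). Camera axes: x right, y down, z forward; pixel columns grow to the right and rows downward; lengths in m; the calibration is good to about 2 mm. A picture is of the moment at which its call begins. There is no depth.
A pose or a line that the arm cannot do raises bot.IKError and nothing moves.
- hand_in(): hands the job in, once; it reports no verdict.
The state is a dict: "time_s": time; "joint_pos": joint angles; "joint_vel": joint speeds; "joint_efforts": joint torques, N m; "position": TCP position; "orientation": TCP orientation; "wrist_force": force on the tool from outside, world axes, zero at the start; "ft_torque": the same for the moment, N m; "gripper_width": finger opening in m.
Only numpy, scipy, OpenCV 4.12 (cv2) and the standard library are available. Lean on these libraries where they do the work, as an engineer would, in place of code of your own. Each camera call takes 0.05 s, during which the arm holds its last target. There are 200 camera calls.

## Working session

There is one attempt and no reset: what is moved stays moved. The work goes in short steps, each a Python script; the robot and the scene stay as the last script left them, time stands still between calls to the robot, and variables do not carry over. Pictures are saved under pics/ and viewed, about 8 in all and at most 12, crops included, and the job is handed in when it is done.

```bash
mkdir -p pics; cat > h.py <<'E'
import numpy as np, cv2
from workcell import bot, hand, kinematics, get_obs, vision, hand_in
def snap(n,f):
    c=vision.read_camera(n); cv2.imwrite(f'pics/{f}.png',c['frame'][:,:,::-1]); np.savez(f'pics/{f}.npz',K=c['intrinsics'],V=c['view']); return c
def ray(c,u,v):
    V=np.array(c['view'] if 'view' in c else c['V']);K=np.array(c['intrinsics'] if 'intrinsics' in c else c['K'])
    d=V[:3,:3].T@np.linalg.solve(K,[u,v,1.]); return -V[:3,:3].T@V[:3,3],d
def onz(c,u,v,z):
    o,d=ray(c,u,v); return o+d*(z-o[2])/d[2]
def proj(c,p):
    V=np.array(c['view'] if 'view' in c else c['V']);K=np.array(c['intrinsics'] if 'intrinsics' in c else c['K'])
    q=K@(V[:3,:3]@np.array(p)+V[:3,3]); return q[:2]/q[2]
E
python3 - <<'E'
from h import *
for n in ['scene','top']:
    c=snap(n,n+'0'); print(n,onz(c,320,200,0),ray(c,0,0)[0],c['intrinsics'][0])
print(get_obs()['orientation'],get_obs()['time_s'],bot.tcp_to_tips)
E
```

```text
scene [ 0.44174658 -0.01221652  0.        ] [0.96770734 0.27841015 1.04570323] [413.8136205    0.         318.48241667]
top [0.52765434 0.00785172 0.        ] [ 0.38133885 -0.00533794  1.43983778] [454.46900664   0.         322.28753207]
[ 0.6940631  -0.13739019  0.13720998 -0.69323428] 0.1 0.017
```

View pics/scene0.png

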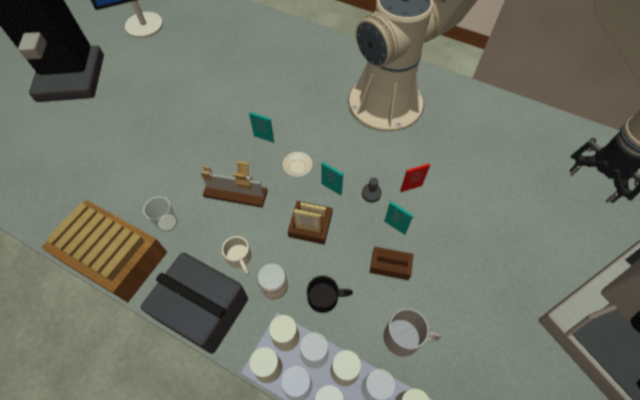

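View pics/top0.png

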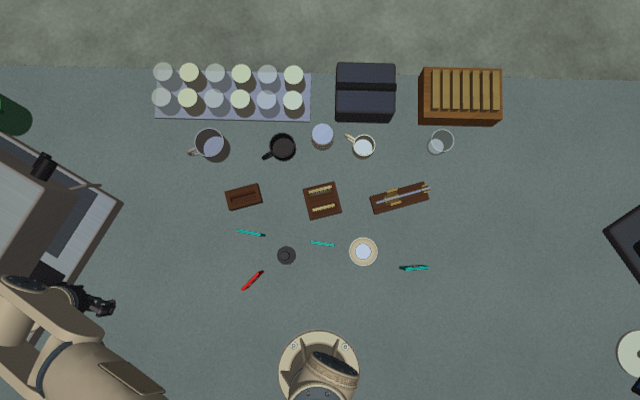

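Candidates for the tall card are the two wooden cards in the rack (scene ~(310,213), top ~(322,190) and (323,209)), the teal cards (scene (262,127), (332,178), (398,217)), the red card (415,178) and the slats in the brown crate (100,245). By the description it is the taller wooden one in the rack, and I'll check that in a close crop.

```bash
python3 - <<'E'
import cv2,numpy as np
s=cv2.imread('pics/scene0.png')[150:290,190:420]; t=cv2.imread('pics/top0.png')[170:230,215:440]
a=cv2.resize(s,(690,340),interpolation=3); a=cv2.resize(s,(560,341),interpolation=3); b=cv2.resize(t,(790,211),interpolation=3)
o=np.zeros((560,790,3),np.uint8); o[:341,:560]=a; o[345:556]=b; cv2.imwrite('pics/crop0.png',o)
E
```

```text
(no output)
```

View pics/crop0.png

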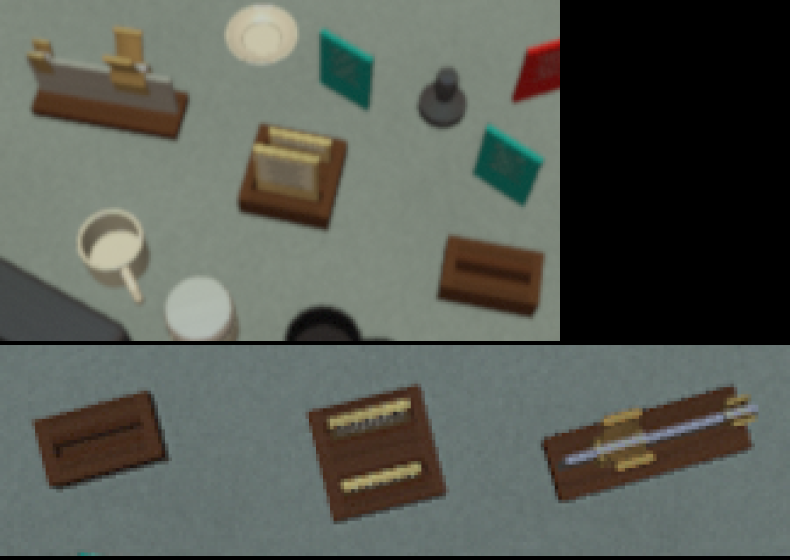

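```bash
cat >> h.py <<'E'
from scipy.spatial.transform import Rotation as R
def ori(yaw,flip=0):
    y=np.array([0,0,-1.]);z=np.array([np.cos(yaw),np.sin(yaw),0])*(-1 if flip else 1)
    return R.from_matrix(np.c_[np.cross(y,z),y,z]).as_quat()
E
python3 - <<'E'
from h import *
c=np.load('pics/top0.npz'); im=cv2.imread('pics/top0.png'); hsv=cv2.cvtColor(im,cv2.COLOR_BGR2HSV)
m=cv2.inRange(hsv,(0,90,25),(14,255,140)); m[:165]=0;m[230:]=0
m=cv2.morphologyEx(m,cv2.MORPH_CLOSE,np.ones((7,7)))
for k in cv2.findContours(m,0,2)[0]:
    if cv2.contourArea(k)<200: continue
    r=cv2.minAreaRect(k); b=cv2.boxPoints(r)
    p=np.array([onz(c,*q,.03)[:2] for q in b]); print(r, p.mean(0).round(3)); print(p.round(3).tolist())
print(R.from_quat(get_obs()['orientation']).as_matrix().round(2))
for xy in [(.6,0),(.6,.25),(.6,-.25)]:
  for f in (0,1): print(xy,f,kinematics.solve_ik([*xy,.3],ori(.25,f)))
E
```

```text
((242.91494750976562, 196.55601501464844), (19.453527450561523, 33.68939208984375), 75.0685806274414) [0.529 0.248]
[[0.544, 0.308], [0.574, 0.207], [0.515, 0.189], [0.485, 0.289]]
((398.7547302246094, 197.64151000976562), (18.131591796875, 56.31782531738281), 74.05460357666016) [ 0.538 -0.238]
[[0.539, -0.146], [0.592, -0.314], [0.538, -0.33], [0.485, -0.162]]
((321.676513671875, 200.20590209960938), (31.287094116210938, 32.25723648071289), 75.96376037597656) [0.524 0.002]
[[0.558, 0.064], [0.585, -0.033], [0.49, -0.059], [0.464, 0.038]]
[[ 0.92 -0.    0.38]
 [-0.38 -0.    0.92]
 [-0.   -1.   -0.  ]]
(0.6, 0) 0 [-2.50000260e-03  2.69903541e-01  1.63159478e+00 -4.44089210e-16
  1.24009433e+00 -2.52500003e-01]
(0.6, 0) 1 [-2.50000260e-03  2.69903541e-01  1.63159478e+00 -4.44089210e-16
  1.24009433e+00  2.88909265e+00]
(0.6, 0.25) 0 [ 3.92483425e-01  3.50420609e-01  1.52018412e+00 -4.44089210e-16
  1.27098792e+00  1.42483425e-01]
(0.6, 0.25) 1 [ 3.92483425e-01  3.50420609e-01  1.52018412e+00 -4.44089210e-16
  1.27098792e+00 -2.99910923e+00]
(0.6, -0.25) 0 [-3.97098814e-01  3.50420609e-01  1.52018412e+00 -4.44089210e-16
  1.27098792e+00 -6.47098814e-01]
(0.6, -0.25) 1 [-3.97098814e-01  3.50420609e-01  1.52018412e+00 -4.44089210e-16
  1.27098792e+00  2.49449384e+00]
```

```bash
python3 - <<'E'
from h import *
ims=[]
for n,xy in [('stand',(.529,.248)),('rail',(.54,-.235)),('rack',(.524,.002))]:
    bot.reach([*xy,.33],ori(.27)); c=snap('wrist','w_'+n); ims.append(c['frame'][:,:,::-1])
    print(n,ray(c,0,0)[0],onz(c,320,200,0),get_obs()['time_s'])
a=[cv2.resize(i,(400,250)) for i in ims]
cv2.imwrite('pics/comp1.png',np.vstack([np.hstack(a[:2]),np.hstack([a[2],a[2]*0])]))
E
```

```text
stand [0.50641513 0.32445616 0.4548368 ] [0.54542039 0.19153733 0.        ] 1.7917
rail [ 0.51817892 -0.15846406  0.45511237] [ 0.55744531 -0.29140346  0.        ] 3.6
rack [0.50213622 0.07724782 0.45515922] [ 0.54149083 -0.05617218  0.        ] 4.5917
```

View pics/comp1.png

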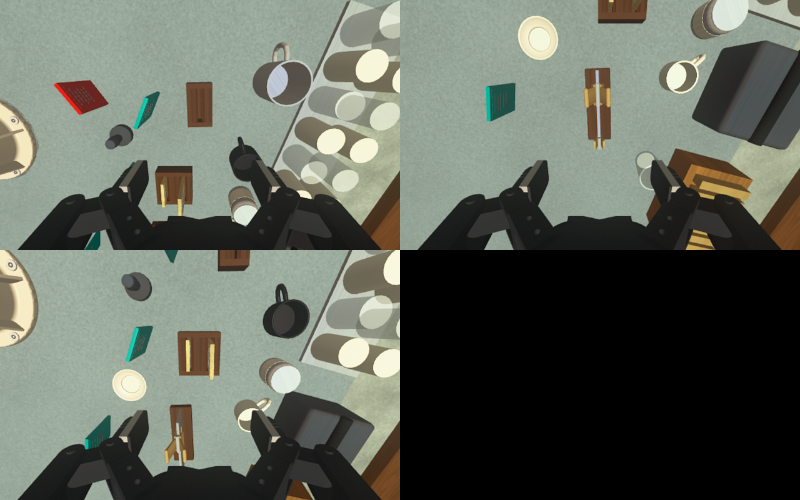

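```bash
python3 - <<'E'
import cv2,numpy as np
def cr(f,x0,y0,x1,y1,w,h): return cv2.resize(cv2.imread(f'pics/{f}.png')[y0:y1,x0:x1],(w,h),interpolation=2)
# all 4x
A=cr('w_stand',286,115,350,215,256,400);B=cr('w_rail',280,95,345,245,260,600);C=cr('w_rack',275,115,345,215,280,400)
o=np.zeros((600,796,3),np.uint8);o[:400,:256]=A;o[:,256:516]=B;o[:400,516:]=C
cv2.imwrite('pics/crop1.png',cv2.convertScaleAbs(o,alpha=1.4))
E
```

```text
(no output)
```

View pics/crop1.png

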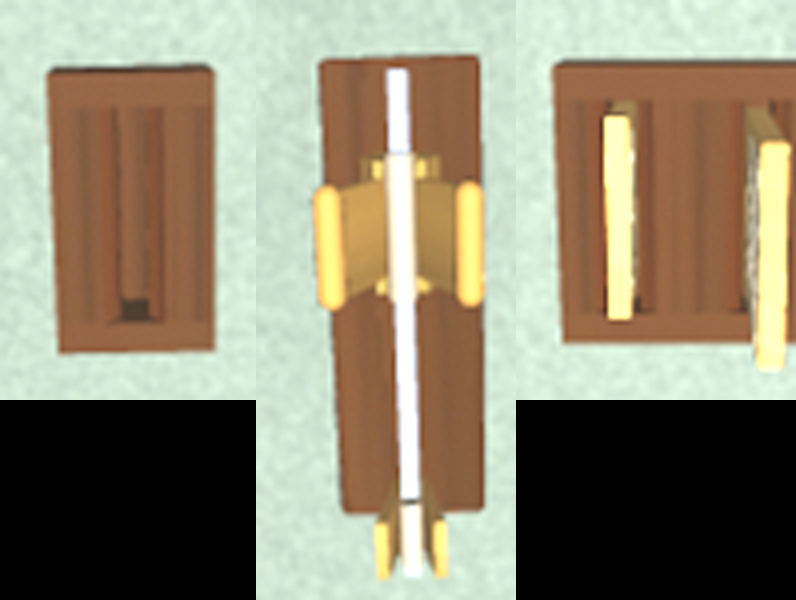

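The wooden card at the right (crop (772,255), larger x) is the tall one: its top reaches beyond the rack because of parallax. The clip's ridges are at crop (329,247) and (471,244), and the stand's slot centre is at crop (134,212).

```bash
python3 - <<'E'
from h import *
def P(f,x0,y0,ox,pts,z):
    c=np.load(f'pics/{f}.npz'); return np.array([onz(c,(u-ox)/4+x0-.5+.125,v/4+y0-.5+.125,z) for u,v in pts])
def rep(n,p):
    m=p.mean(0); e=[np.linalg.norm(p[i]-p[(i+1)%4]) for i in range(4)]
    d=(p[0]+p[1]-p[2]-p[3])[:2]; print(n,m.round(4),'edges',np.round(e,4),'yaw',np.arctan2(-d[0],d[1]).round(3))
rep('stand',P('w_stand',286,115,0,[(50,70),(212,68),(214,350),(58,350)],.043))
rep('standslot',P('w_stand',286,115,0,[(118,106),(160,106),(160,322),(120,322)],.043))
rep('card',P('w_rack',275,115,516,[(761,142),(790,142),(784,369),(755,369)],.12))
rep('short',P('w_rack',275,115,516,[(603,114),(629,114),(632,320),(608,320)],.07))
rep('tails',P('w_rail',280,95,256,[(314,185),(482,182),(484,306),(320,310)],.1465))
s=P('w_rail',280,95,256,[(398,70),(411,498)],.09); d=s[0]-s[1]; print('strip',s.round(4),np.linalg.norm(d),np.arctan2(-d[0],d[1]),s.mean(0))
rep('base',P('w_rail',280,95,256,[(321,60),(478,57),(482,511),(345,511)],.02))
# top camera check
t=np.load('pics/top0.npz')
for b,z,(x,y) in [('card',.12,(370,414)),('clip',.1465,(625,441)),('slot',.043,(100,440))]:
    print(b,onz(t,x/790*225+215,(y-345)/211*60+170,z))
E
```

```text
stand [0.5273 0.2505 0.043 ] edges [0.0571 0.1042 0.0594 0.1035] yaw 0.29
standslot [0.5296 0.2502 0.043 ] edges [0.015  0.08   0.0151 0.08  ] yaw 0.278
card [0.5459 0.0101 0.12  ] edges [0.0085 0.07   0.009  0.07  ] yaw 0.267
short [ 0.4974 -0.0009  0.07  ] edges [0.0087 0.0715 0.0085 0.0715] yaw 0.27
tails [ 0.5269 -0.2022  0.1465] edges [0.0448 0.0335 0.0452 0.0338] yaw 0.3
strip [[ 0.5136 -0.1583  0.09  ]
 [ 0.5549 -0.2922  0.09  ]] 0.140106857993286 0.29947265149856106 [ 0.53426963 -0.22526552  0.09      ]
base [ 0.5383 -0.2387  0.02  ] edges [0.0572 0.1772 0.0564 0.1762] yaw 0.301
card [0.5460063  0.00644165 0.12      ]
clip [ 0.52586774 -0.2021389   0.1465    ]
slot [0.52652221 0.24425192 0.043     ]
```

```bash
python3 - <<'E'
from h import *
st=lambda n: print(n,round(get_obs()['time_s'],2),np.round(get_obs()['position'],4),np.round(get_obs()['wrist_force'],1),round(get_obs()['gripper_width'],4))
g=np.array([.546,.009]);s=np.array([.528,.249])
hand.move_gripper(.05)
bot.reach([*g,.19],ori(.268)); bot.servo_line([*g,.098],velocity=.12); st('at')
hand.move_gripper(.0,30); st('grip')
bot.servo_line([*g,.198],velocity=.12); st('up')
bot.reach([*s,.198],ori(.285)); bot.servo_line([*s,.142],velocity=.12); st('over')
c=snap('wrist','ins'); i=c['frame'][100:400,170:470,::-1]
cv2.imwrite('pics/ins_c.png',cv2.resize(i,(600,600),interpolation=2))
E
```

```text
at 6.58 [0.5467 0.009  0.0989] [ 0.8 -0.1  0.4] 0.0502
grip 7.03 [0.5465 0.009  0.0986] [0.2 0.8 4.8] 0.0075
up 8.01 [0.5454 0.009  0.1972] [ 0.3 -0.7 -1.4] 0.0076
over 9.57 [0.5284 0.2485 0.1423] [ 1.1 -0.4 -0.3] 0.0078
```

View pics/ins_c.png

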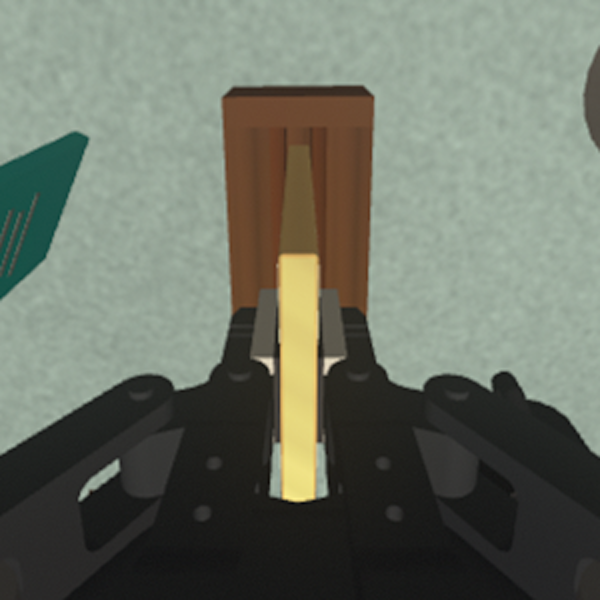

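The card hangs centred over the slot: its foot end is at crop (298,145) and the slot end at (298,127), about a 5 mm margin once parallax is taken off. Lowering it.

```bash
python3 - <<'E'
from h import *
st=lambda n: print(n,round(get_obs()['time_s'],2),np.round(get_obs()['position'],4),np.round(get_obs()['wrist_force'],1),round(get_obs()['gripper_width'],4))
s=np.array([.528,.249])
for z in (.12,.104,.099,.0965,.095):
    bot.servo_line([*s,z],velocity=.08); st('dn')
    if abs(get_obs()['wrist_force'][2])>12: break
hand.move_gripper(.045); bot.dwell(.3); st('open')
bot.servo_line([*s,.20],velocity=.15)
c=snap('wrist','home'); i=c['frame'][100:400,170:470,::-1]
cv2.imwrite('pics/home_c.png',cv2.resize(i,(600,600),interpolation=2)); st('end')
E
```

```text
dn 10.05 [0.5276 0.2489 0.1193] [-0.2 -0.1 -0.3] 0.0075
dn 10.4 [0.5276 0.2488 0.1033] [-0.   1.  -0.4] 0.0076
dn 10.65 [0.5277 0.2489 0.0987] [ 0.2  0.1 -0.6] 0.0073
dn 10.9 [0.528  0.249  0.0965] [ 0.4  0.5 -0.8] 0.0076
dn 11.15 [0.5282 0.2491 0.0965] [-3.8 -0.8 14.9] 0.0077
open 11.89 [0.528 0.249 0.095] [-0.1  0.2  0.2] 0.0449
end 12.79 [0.5273 0.2487 0.1989] [-0.3 -0.9  0. ] 0.0448
```

View pics/home_c.png

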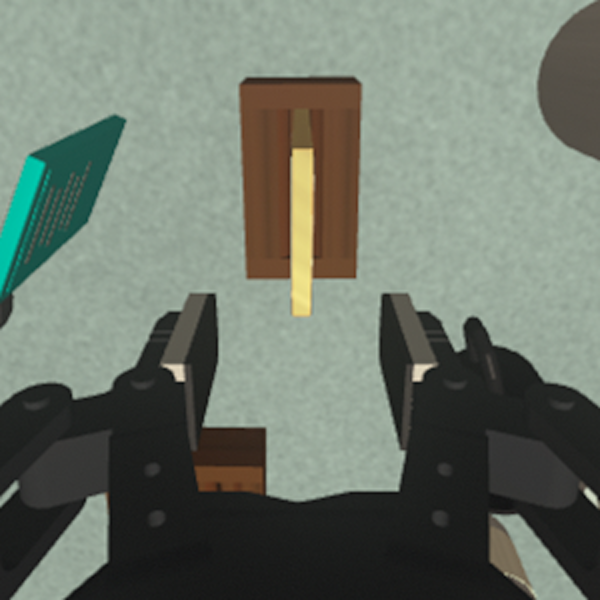

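```bash
python3 - <<'E'
from h import *
st=lambda n: print(n,round(get_obs()['time_s'],2),np.round(get_obs()['position'],4),np.round(get_obs()['wrist_force'],1),round(get_obs()['gripper_width'],4))
c=np.load('pics/home.npz')
p=np.array([onz(c,170+(u+.5)/2-.5,100+(v+.5)/2-.5,.118) for u,v in [(291.5,149),(313.5,149),(312,316),(291,316)]])
d=(p[0]+p[1]-p[2]-p[3]);print('card top',p.mean(0),np.linalg.norm(d)/2,np.arctan2(-d[0],d[1]))
k=np.array([.5266,-.2022])
hand.move_gripper(.066)
bot.reach([*k,.23],ori(.30)); bot.servo_line([*k,.146],velocity=.12); st('at')
hand.move_gripper(.0,25); st('grip'); bot.dwell(.2)
bot.servo_line([*k,.25],velocity=.1); st('up')
c=snap('wrist','clip'); i=c['frame'][100:400,170:470,::-1]
cv2.imwrite('pics/clip_c.png',cv2.resize(i,(600,600),interpolation=2))
E
```

```text
card top [0.52746824 0.25014336 0.118     ] 0.0690304013207743 0.28199690037122666
at 15.64 [ 0.5271 -0.2022  0.1465] [ 0.7 -0.2  0.1] 0.066
grip 16.09 [ 0.5266 -0.2022  0.1462] [ 0.1 -0.1 -0.4] 0.024
up 17.48 [ 0.5262 -0.2021  0.2493] [-0.6  0.6 -1.3] 0.0241
```

View pics/clip_c.png

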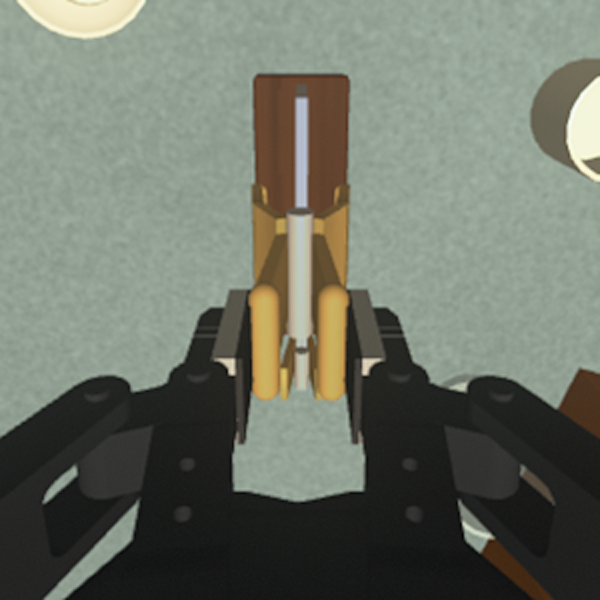

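```bash
python3 - <<'E'
from h import *
c=np.load('pics/clip.npz'); f=lambda u,v,z: onz(c,170+(u+.5)/2-.5,100+(v+.5)/2-.5,z)
o=get_obs();q=R.from_quat(o['orientation']).as_matrix();T=np.array(o['position'])
def rel(a): return (a@q[:,2]).round(4),(a@-q[:,0]).round(4)
for n,pts,z in [('rod',[(289,212),(312,212),(312,335),(289,335)],.212),('ridge',[(249,289),(347,289),(347,398),(251,398)],.251),('jaws',[(252,186),(349,186)],.168)]:
    p=np.array([f(u,v,z) for u,v in pts]); print(n,p.mean(0).round(4),'rel TCP across/along',[rel(x-T) for x in p], rel(p.mean(0)-T))
E
```

```text
rod [ 0.5245 -0.1975  0.212 ] rel TCP across/along [(np.float64(-0.0038), np.float64(0.0257)), (np.float64(0.0032), np.float64(0.0257)), (np.float64(0.0035), np.float64(-0.0162)), (np.float64(-0.004), np.float64(-0.0162))] (np.float64(-0.0003), np.float64(0.0048))
ridge [ 0.5242 -0.1987  0.251 ] rel TCP across/along [(np.float64(-0.0128), np.float64(0.0191)), (np.float64(0.0107), np.float64(0.0191)), (np.float64(0.0115), np.float64(-0.0116)), (np.float64(-0.0131), np.float64(-0.0116))] (np.float64(-0.0009), np.float64(0.0038))
jaws [ 0.5196 -0.1813  0.168 ] rel TCP across/along [(np.float64(-0.0184), np.float64(0.0217)), (np.float64(0.0182), np.float64(0.0217))] (np.float64(-0.0001), np.float64(0.0217))
```

```bash
python3 - <<'E'
from h import *
st=lambda n: print(n,round(get_obs()['time_s'],2),np.round(get_obs()['position'],4),np.round(get_obs()['wrist_force'],1),round(get_obs()['gripper_width'],4))
g=np.array([.5287,.2458])
bot.reach([*g,.255],ori(.282)); st('over')
for z in (.22,.20,.183):
    bot.servo_line([*g,z],velocity=.06); st('dn')
    if np.abs(get_obs()['wrist_force']).max()>5: break
bot.dwell(.3); st('rest')
c=snap('wrist','fin'); s=snap('scene','fins')
i=cv2.resize(c['frame'][100:300,220:420,::-1],(560,560),interpolation=2)
j=cv2.resize(s['frame'][200:290,360:430,::-1],(238,306),interpolation=2)
o=np.zeros((560,800,3),np.uint8);o[:,:560]=i;o[:306,562:]=j;cv2.imwrite('pics/fin_c.png',cv2.convertScaleAbs(o,alpha=1.3))
E
```

```text
over 19.18 [0.529  0.2449 0.255 ] [-0.3  0.2 -0.8] 0.0241
dn 19.91 [0.5288 0.2459 0.22  ] [ 0.1  0.5 -1.8] 0.024
dn 20.39 [0.5285 0.2457 0.1996] [ 0.2  0.2 -0.2] 0.0238
dn 20.82 [0.5284 0.2457 0.1825] [ 1.3 -0.5 -0.5] 0.0241
rest 21.12 [0.5289 0.2459 0.1833] [-0.7  0.4 -1.4] 0.0242
```

View pics/fin_c.png

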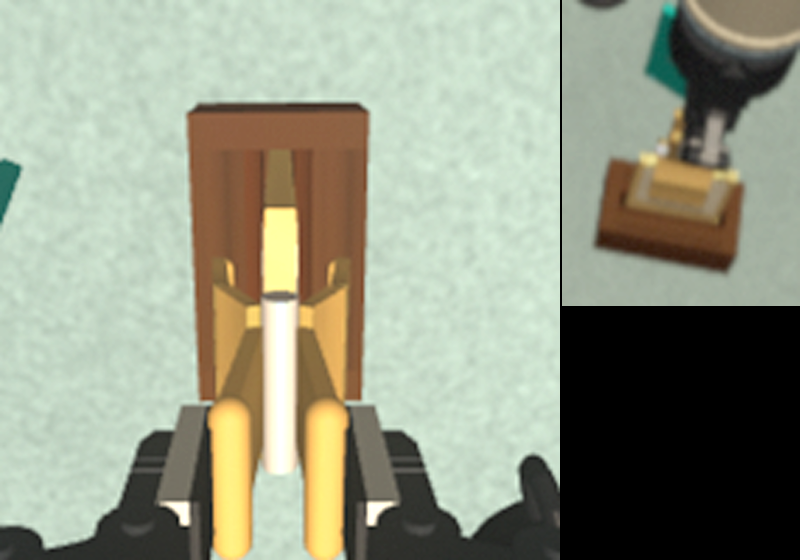

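The card edge (263–299) sits centred between the jaws (213–348) with the rod at 281, and there is a gap on both sides. One check along the edge, then I hand in.

```bash
python3 - <<'E'
from h import *
c=np.load('pics/fin.npz')
a=onz(c,220+281/2.8-.5,100+296/2.8-.5,.146); b=onz(c,220+281/2.8-.5,100+207/2.8-.5,.118)
d=(b-a)[:2]; yd=np.array([-np.sin(.282),np.cos(.282)]); xd=np.array([yd[1],-yd[0]])
along=d@yd-(.035-.021); print('card centre ahead of clip centre along',along,'across',d@xd)
if abs(along)<.010 and abs(d@xd)<.004: hand_in(); print('handed in',get_obs()['time_s'])
E
```

```text
card centre ahead of clip centre along -0.00031924574126922234 across 9.388761109955744e-05
the job is handed in; nothing more can be done
the job is handed in; nothing more can be done
```

The job is handed in at about 21 s of the 54 s allowed. The tall card is in the stand, and the arm is holding the big clip squeezed open over the middle of the card's top edge. No verdict was reported, so everything below is my own checks.

- **Card:** I took the tall card from the rack slot farther from the robot and lowered it into the stand until it touched the floor (about 15 N). I let go and backed off. In the camera image, its top was centred on the slot to within about 2 mm and square to it.
- **Clip:** It is pinched at 25 N with a 24 mm finger opening, which should be at its stop. I lifted it clear of the rail and lowered it over the card. The last image puts it within about 0.5 mm of the card's centre, both across and along.
- **Depth and contact:** The card edge should be about 24 mm below the pivot. That comes from the gripper height and the clip's listed starting height, so I did not measure it directly. Wrist force stayed within sensor noise (under 2 N), and the image shows the card clear of both jaws.

No check failed. The along-card positions from the top and wrist cameras differed by 4–6 mm. I used the wrist camera, because its sizes matched the given ones.

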